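# Lock the specimen case with its slotted disc and bar

### The arm

A 6-joint arm with a two-finger parallel gripper is mounted at the origin on the work surface. World frame = base frame: x ahead of the robot, y to its left, z up, the work surface at z = 0. Lengths are in m, angles in degrees, forces in N, time in s.
With the tool pointing down it reaches from about 0.225 to 0.725 m from the base axis. Payload 3.1 kg.
Tool frame: the origin (TCP) lies at the very end of the fingers, on their centre line; the grasp point (between the pads) lies 19 mm behind it; z points along the fingers, y is the direction in which the jaws open and shut (so a half turn about z gives the same grasp; the last joint's range is limited). The gripper opens to 85 mm and grips with 20 to 120 N. Pads are 22 mm wide; open, the fingers measure 114 mm over their backs; the gripper's body (76 mm by 85 mm) begins 54 mm behind the grasp point. The pads swing forward as they close: fully open they stand 13 mm farther back than shut.
Start: joints at [67.334, 2.75, 5.684, 92.934, 0, 82.678], TCP at [0.139, 0.506, 0.211] pointing down, gripper open.
Joint ranges: [-166.93, 166.93], [-56.73, 111.36], [-69.38, 81.34], [-121.58, 131.49], [-85.45, 84.26], [-180, 180]. Speed limits (degrees/s): [159.86, 159.86, 180, 180, 180, 180].

### API

Orientations are given as a 3x3 rotation matrix whose columns are the frame's x, y, z axes.
In Python, from bench import arm gives the robot as it stands.
- The arm moves only by the shell command python3 -m creep 'ROWS' [OPENING] [FORCE]. ROWS is JSON, a list of rows, each a list of 4 numbers: the shift along the tool's x, y, z in mm, then the turn about the tool's z in degrees. A call has 1 to 5 rows; each row is the pose to reach, as a shift and turn from the pose commanded when the call began, along the tool's axes at that moment; what a row does not reach only later rows make up. A row lasts 1/12 s, in which the tool goes at most 41.7 mm and 7.16 degrees, less where a joint would pass 70% of its speed; a pose out of reach is approached as far as the arm can. A call with a gripper value outside its range is refused whole. OPENING is the finger opening in mm, from 0 to 85.4, set as the call begins (- or left out, the last holds). The fingers move at their own pace and stop on an object; FORCE is the grip in N (left out, the last holds). Time passes only in rows, so rows that repeat a pose let the fingers close. It gives the time, the measured TCP pose, the force and the opening at its end, in the units of the state.
- arm.sense(): the state, without advancing time (a new reading comes with each control period).
- arm.camera(name): name is "side" or "top"; returns a dict with "image" (480x640x3 uint8, red, green, blue), "mtx" (3x3 intrinsics, pixels), "eye" and "attitude" of the camera in the world. Camera axes: x right, y down, z forward; pixel columns grow to the right and rows downward; lengths in m; the calibration is good to about 2 mm. A picture is of the moment at which its call begins. There is no depth.
- arm.finish_job(): hands the job in, once; it reports no verdict.
The state is a dict: "time": time; "joint_positions": joint angles; "qvel": joint speeds; "joint_torque": joint torques, N m; "position": TCP position; "ee_rot": TCP orientation; "force": force on the tool from outside, world axes, zero at the start; "wrist_torque": the same for the moment, N m; "width": finger opening in m.
Only numpy, scipy, OpenCV 4.12 (cv2) and the standard library are available. Lean on these libraries where they do the work, as an engineer would, in place of code of your own. Each camera call takes 0.05 s, during which the arm holds its last target.

### The job

Lock the white specimen case: push one of the two upright pins on the slotted disc round until the slot lines up with the steel bar, then push the bar by its cross head through the slot and under the keeper until the cross head is fully home against the guide rails. Use the fingertips only: the bar stays lying in its guide and is never lifted. Leave the glassware, tubes and boxes standing around where they are, and let go of everything at the end.

Things in the scene. Friction and masses are not known exactly. Their poses are not given: they have to be found in the camera images.
- case: White plastic specimen case, fixed, 390 mm long (its x), 180 mm wide (its y), lid top 70 mm up. Origin: centre of its underside, on the bench; z up. A dark steel plate 380 x 104 mm lies on the lid, its top at z = 74 mm. The bar, guide rails, disc and keeper stand on the plate in this order along the centre line y = 0; the bar is pushed along the case's +x.
- guide (a point): Middle of the rear end of the two steel guide rails, at plate height (case x = -27, z = 74 mm): the stop for the cross head. The rails run from here 56 mm towards the disc, 16 mm high, 36 mm wide over both, 15.6 mm apart, open above; they hold the bar sideways.
- keeper (a point): Centre of the keeper's opening, on the far side of the disc (case x = 149 mm, 8 mm over the plate). The keeper is a steel staple 16 mm long in x; opening 20 mm wide, 16 mm high; its top 20 mm over the plate.
- disc_axis (a point): On the axis of the aluminium locking disc, at its top face (case x = 85 mm, 90 mm over the bench). The disc, 90 mm across, 16 mm thick, lies flat and turns about the vertical. A slot 22 mm wide, flared at both mouths, runs right across it. Two upright steel pins, 12 mm in diameter, rise 32 mm above its top, 33 mm from the axis, one on each half, on the line square to the slot.
- disc (a joint): Angle of the slot from the case's x, rad, counter-clockwise from above; stops at -0.6 and 3.74. In line with the bar at 0 and at 3.14: either will do. Pins stand at this angle +1.571 and -1.571. Starts 0.5 to 2.6. Friction 0.05 N m (1.5 N at a pin), no spring, stays where left. Off by about 0.3 rad or more the bar can jam on the disc; within 0.15 its nose pushes the disc true enough.
- bar: Loose steel bar, about 0.3 kg, 14 mm wide, 12 mm high, round nose, lying on the plate in the guide; 190 mm long ahead of its cross head, an upright plate at the rear, 12 mm thick, 44 mm wide, 40 mm high. Origin: under the cross head's front face, on the plate; x to the nose. Starts at case x -172 to -163 mm; fully home, against the rails, at -27 mm. Slides with 1 to 3 N of friction.
- bar_head (a point): Middle of the rear face of the cross head, the face to push on, 20 mm over the plate (94 mm over the bench).
- bar_tip (a point): Foremost point of the bar's nose, at half its height (6 mm over the plate). Fully home it stands at case x = 163 mm, 6 mm out beyond the keeper.
- vial: Bystander: small glass vial with white cap, 24 mm across, 42 mm high, standing on the case lid beside the bar. Origin under its centre.
- pot: Bystander: small amber pot with steel cap, 30 mm across, 32 mm high, standing on the case lid on the other side of the bar. Origin under its centre.
- rack: Bystander: yellow tube rack 72 x 138 mm with capped tubes, 75 mm high, on the bench on the far side of the case. Origin under its centre.
- flask: Bystander: conical glass flask, 64 mm across, 85 mm high, on the bench on the far side of the case. Origin under its centre.
- media: Bystander: amber bottle with cap, 68 mm across, 125 mm high, on the bench to the left of the case. Origin under its centre.
- tip_box: Bystander: blue plastic box 85 x 120 mm, 55 mm high, on the bench to the right of the case. Origin under its centre.
- beaker: Bystander: open glass beaker 56 mm across, 65 mm high, on the bench to the right of the case. Origin under its centre.
Things that resemble listed ones, but are neither listed nor needed, are in the scene too. Of the things like the bar, leave any that is green; of the rest the larger one is meant.

How it is judged (in metres and radians):
On the way, in this order (a step that is already met when the one before it is completed fails the run):
1. the slot is in line with the bar (within 0.3 rad, about where its nose can enter) while the bar is still on its own side of the disc ((value of joint disc between -0.3 and 0.3 rad or value of joint disc between 2.8416 and 3.4416 rad) and x of bar_tip in the frame of case below 0.075 m), for 0.1 s.
2. the bar is home (x of bar in the frame of case above -0.033 m), for 0.2 s.
At the end, for the whole second after the job is handed in: The bar lies flat and at rest through the slot and under the keeper, its cross head within 6 mm of the guide rails, and the disc's slot is within 0.18 rad of the bar ((value of joint disc between -0.18 and 0.18 rad or value of joint disc between 2.9616 and 3.3216 rad) and x of bar in the frame of case between -0.033 and -0.022 m and y of bar_tip in the frame of case between -0.006 and 0.006 m and z of bar_tip in the frame of case between 0.075 and 0.085 m and angle between bar's own z axis and vertical below 0.05 rad and linear speed of bar below 0.01 m/s); the robot touches nothing.
It fails at once if the bar is lifted or tipped out of its guide (10 mm up at either end, or tilted 0.15 rad) (z of bar in the frame of case above 0.084 m or z of bar_tip in the frame of case above 0.09 m or angle between bar's own z axis and vertical above 0.15 rad).
It fails at once if a bystander is moved more than 20 mm or tipped over (distance of any of vial, pot, rack, flask, media, tip_box, beaker from where it was at the start of the episode above 0.02 m or angle between any of vial, pot, rack, flask, media, tip_box, beaker's own z axis and vertical above 0.4 rad).
It also fails if it takes over 48 s, if anything falls off the work surface, if the arm or the gripper's body presses on something with over 40 N, if the wrist force passes 120 N, or if a joint passes its speed limit or range.

## Working session

There is one attempt and no reset: what is moved stays moved. The work goes in short steps, Python scripts to look and compute and a shell command to move; the robot and the scene stay as the last step left them, time stands still between calls to the robot, and variables do not carry over. Pictures are saved under pics/ and viewed, and the job is handed in when it is done.

```bash
ls; mkdir -p pics
python3 - <<'E'
from bench import arm
import cv2,numpy as np
s=arm.sense();print({k:np.round(v,3).tolist() for k,v in s.items()})
for n in("side","top"):
    c=arm.camera(n);cv2.imwrite(f"pics/{n}0.png",c["image"][:,:,::-1]);print(n,np.round(c["mtx"],1).tolist(),np.round(c["eye"],4).tolist(),np.round(c["attitude"],4).tolist())
E
```

```text
pics
{'time': 0.0, 'joint_positions': [67.333, 2.795, 5.591, 92.933, 0.0, 82.677], 'qvel': [0.024, 0.009, 0.017, 0.136, -0.029, 0.027], 'joint_torque': [-0.001, -33.878, 32.002, 0.02, -0.0, -0.0], 'position': [0.139, 0.506, 0.21], 'ee_rot': [[-0.964, 0.265, -0.001], [0.265, 0.964, -0.002], [0.0, -0.002, -1.0]], 'force': [0.547, 1.04, -0.096], 'wrist_torque': [0.057, -0.015, -0.033], 'width': 0.085}
side [[569.9, 0.0, 318.4], [0.0, 569.9, 240.5], [0.0, 0.0, 1.0]] [0.3459, -0.9006, 0.7889] [[0.9885, -0.0727, 0.1329], [-0.1495, -0.6096, 0.7785], [0.0244, -0.7894, -0.6134]]
top [[583.9, 0.0, 318.8], [0.0, 583.9, 230.8], [0.0, 0.0, 1.0]] [0.3899, 0.0111, 1.4761] [[0.0248, -0.997, 0.0728], [-0.9996, -0.0254, -0.0075], [0.0093, -0.0726, -0.9973]]
```

View pics/side0.png

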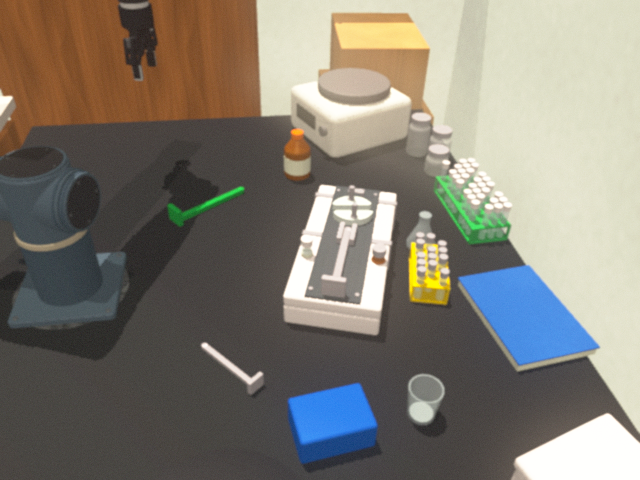

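View pics/top0.png

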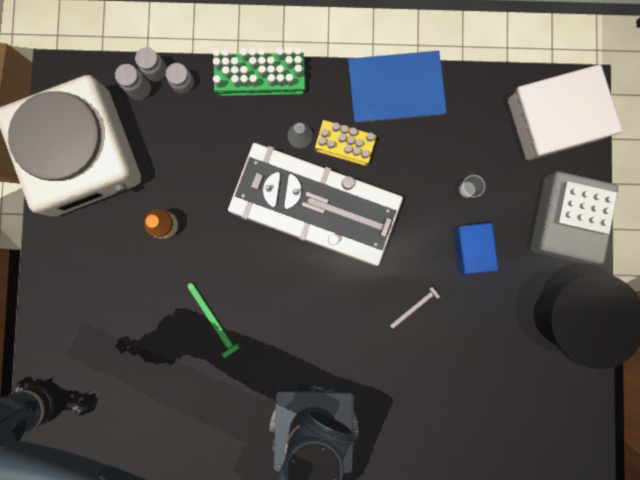

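The side view shows the case at about (347,255) and the disc at (352,210). In the top view the case is at (317,203), the disc at (282,190) and the bar's cross head at (388,226).

Things that could be taken for the bar (top pixels):
- the steel bar on the case at (345,212)
- a loose, smaller steel one on the bench at (415,308)
- a green one at (213,320)

I choose the one on the case, as it is the larger and not green, and will check it in a crop.

Run:
```python
import cv2
t=cv2.imread("pics/top0.png");cv2.imwrite("pics/top0c.png",cv2.resize(t[135:275,220:415],None,fx=4,fy=4,interpolation=cv2.INTER_CUBIC))
s=cv2.imread("pics/side0.png");cv2.imwrite("pics/side0c.png",cv2.resize(s[180:330,280:410],None,fx=4,fy=4,interpolation=cv2.INTER_CUBIC))
```

```text
(no output)
```

View pics/top0c.png

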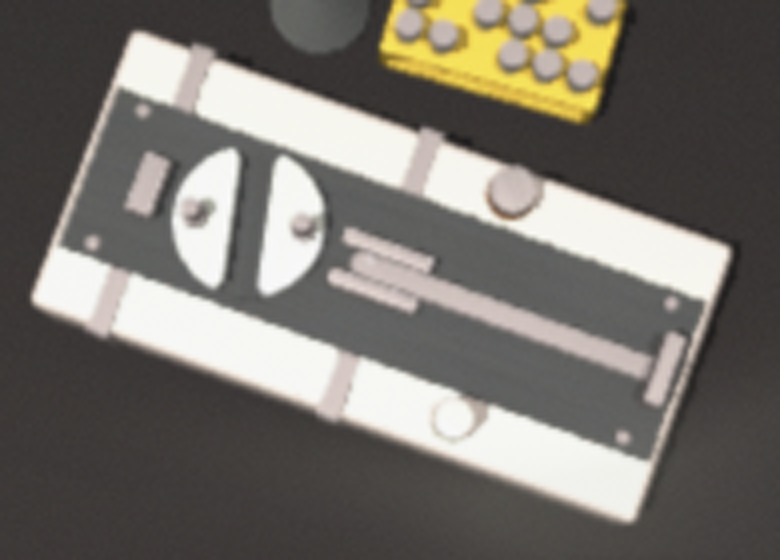

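View pics/side0c.png

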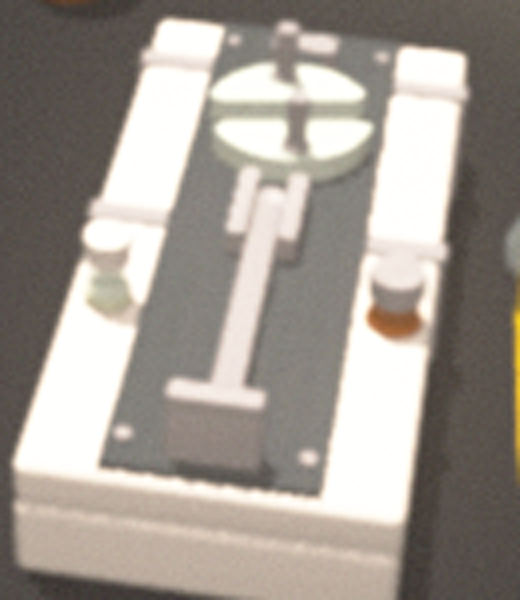

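The crops confirm the choice: a steel bar with an upright cross head lies in the guide rails on the case. In the top crop the disc has two white halves, with pins at about crop (200,208) and (305,226), and the slot is roughly square to the bar.

```bash
cat > h.py <<'E'
import numpy as np,cv2
from bench import arm
def ray(c,uv,z):
    K,R,e=(np.array(c[k]) for k in("mtx","attitude","eye"))
    uv=np.atleast_2d(uv).astype(float)
    d=np.c_[(uv-K[:2,2])/[K[0,0],K[1,1]],np.ones(len(uv))]@R.T
    return (e+d*((z-e[2])/d[:,2])[:,None])
def proj(c,P):
    K,R,e=(np.array(c[k]) for k in("mtx","attitude","eye"))
    q=(np.atleast_2d(P)-e)@R@K.T
    return q[:,:2]/q[:,2:]
E
python3 - <<'E'
from h import *
c=arm.camera("top");im=c["image"];hsv=cv2.cvtColor(im,cv2.COLOR_RGB2HSV)
print(arm.sense()["time"])
roi=np.zeros((480,640),np.uint8);roi[140:268,225:410]=1
w=((hsv[...,2]>120)&(hsv[...,1]<60)).astype(np.uint8)*roi
hull=np.vstack([k for k in cv2.findContours(w,cv2.RETR_EXTERNAL,cv2.CHAIN_APPROX_NONE)[0] if cv2.contourArea(k)>300])
P=ray(c,hull[:,0],.07)[:,:2]
r=cv2.minAreaRect((P*1000).astype(np.float32));print("lid rect",r)
# discs halves
w2=w.copy();m=np.zeros_like(w);cv2.circle(m,(282,190),26,1,-1)
w2=((hsv[...,2]>170)*m).astype(np.uint8)
n,l,st,ce=cv2.connectedComponentsWithStats(w2);pts=[]
for i in range(1,n):
    if st[i,4]>100:
        k=cv2.findContours((l==i).astype(np.uint8),cv2.RETR_EXTERNAL,cv2.CHAIN_APPROX_NONE)[0][0][:,0]
        Q=ray(c,k,.09)[:,:2];print("half",st[i],ray(c,ce[i],.09).round(4))
        pts.append(Q)
A=np.vstack(pts);print("circle",cv2.minEnclosingCircle((A*1000).astype(np.float32)))
def px(u,v):return [220+u/4-.5,135+v/4-.5]
print("corner lid",ray(c,[px(133,32),px(732,247),px(632,522),px(33,305)],.07)[:,:2].round(4).tolist())
print("head top rear/front",ray(c,[px(674,370),px(655,365)],.114)[:,:2].round(4).tolist())
print("pins top",ray(c,[px(190,212),px(300,228)],.122)[:,:2].round(4).tolist(),"slot",ray(c,[px(237,150),px(218,290),px(278,155),px(258,295)],.09)[:,:2].round(4).tolist())
E
```

```text
0.15
lid rect ((559.3851928710938, 11.316009521484375), (390.12066650390625, 187.64430236816406), 71.29475402832031)
half [275 164  29  13 125] [[0.6384 0.074  0.09  ]]
half [263 172  17  35 380] [[0.5894 0.1168 0.09  ]]
half [285 174  16  35 368] [[0.584  0.0675 0.09  ]]
circle ((595.8802490234375, 88.80290222167969), 54.82607650756836)
corner lid [[0.7043, 0.1669], [0.5819, -0.2006], [0.4137, -0.1427], [0.5355, 0.2217]]
head top rear/front [[0.5024, -0.161], [0.5051, -0.1498]]
pins top [[0.5871, 0.1244], [0.5793, 0.0599]] slot [[0.6299, 0.1001], [0.5453, 0.1089], [0.6275, 0.0755], [0.5429, 0.085]]
```

```bash
cat >> h.py <<'E'
TH=np.radians(71.45);C=np.array([.559,.0114])
Rc=np.array([[np.cos(TH),-np.sin(TH)],[np.sin(TH),np.cos(TH)]])
def c2w(p):return C+Rc@(np.array(p)/1000)
def w2c(p):return Rc.T@(np.array(p)[:2]-C)*1000
def go(p,z,yaw):  # case xy mm, z mm, world yaw of tool y (mod 180)
    s=arm.sense();R=np.array(s["ee_rot"]);d=np.r_[c2w(p),z/1000]-s["position"]
    a=np.degrees(np.arctan2(R[1,1],R[0,1]));t=(a-yaw+90)%180-90
    print("t",round(s["time"],2),"case",w2c(s["position"]).round(1),"z",round(s["position"][2]*1000,1),"yaw",a.round(1),"F",np.round(s["force"],1),"| shift",(R.T@d*1000).round(1),"turn",t.round(1),"len",round(1000*np.linalg.norm(d)))
E
python3 -c "
from h import *
go((146,-12),190,32.65)"
```

```text
t 0.15 case [335.  555.7] z 210.2 yaw 74.7 F [-0.2 -0.4 -0.5] | shift [-556.3 -220.5   20.4] turn 42.0 len 599
```

```bash
python3 -m creep '[[-37,-14,0,7],[-74,-29,0,14],[-111,-44,0,21],[-148,-58,0,28],[-185,-73,0,35]]' 0 60 && python3 -c "
from h import *
go((146,-12),190,32.65)"
```

```text
time: 0.57
position: [0.299, 0.3857, 0.2107]
ee_rot: [[-0.634, 0.773, -0.0], [0.773, 0.634, -0.0], [0.0, -0.0, -1.0]]
force: [0.0, -0.4, -0.0]
width: 0.0258
t 0.57 case [272.1 365.6] z 210.7 yaw 39.4 F [ 0.  -0.4 -0. ] | shift [-386.9   93.8   20.7] turn 6.7 len 399
```

```bash
python3 -m creep '[[-38,9,2,7],[-76,18,4,7],[-114,27,6,7],[-152,36,8,7],[-190,45,10,7]]' && python3 -c "
from h import *
go((146,-12),190,32.65)"
```

```text
time: 0.98
position: [0.455, 0.2678, 0.2007]
ee_rot: [[-0.539, 0.842, -0.0], [0.842, 0.539, -0.0], [0.0, -0.0, -1.0]]
force: [0.7, 1.0, -0.6]
width: 0.0004
t 0.98 case [210.  180.2] z 200.7 yaw 32.6 F [ 0.7  1.  -0.6] | shift [-189.9   70.5   10.6] turn -0.0 len 203
```

```bash
python3 -m creep '[[-34,19,0,0],[-68,38,1,0],[-102,57,1,0],[-136,76,2,0],[-170,95,2,0]]' && python3 -c "
from h import *
go((146,-12),106,32.65)"
```

```text
time: 1.4
position: [0.6268, 0.1762, 0.1983]
ee_rot: [[-0.539, 0.842, -0.001], [0.842, 0.539, -0.0], [0.001, -0.001, -1.0]]
force: [0.1, 1.2, -0.2]
width: 0.0001
t 1.4 case [177.8 -11.9] z 198.3 yaw 32.6 F [ 0.1  1.2 -0.2] | shift [-20.1 -24.6  92.3] turn -0.0 len 98
```

```bash
python3 -m creep '[[-20,-25,10,0],[-20,-25,45,0],[-20,-25,75,0],[-20,-25,92,0],[-20,-25,92,0]]'
python3 - <<'E'
from h import *
go((146,-12),106,32.65)
for n in("side","top"):
    c=arm.camera(n);im=c["image"][:,:,::-1]
    p=proj(c,[*c2w((85,0)),.09])[0].astype(int)
    cv2.imwrite(f"pics/{n}1.png",cv2.resize(im[max(0,p[1]-75):p[1]+75,p[0]-90:p[0]+90],None,fx=4,fy=4))
E
```

```text
time: 1.82
position: [0.6113, 0.1462, 0.1]
ee_rot: [[-0.539, 0.842, -0.012], [0.842, 0.539, -0.002], [0.005, -0.011, -1.0]]
force: [-0.4, 0.2, -0.6]
width: -0.0001
t 1.82 case [144.4  -6.7] z 100.0 yaw 32.6 F [-0.4  0.2 -0.6] | shift [-3.1  4.5 -6.1] turn -0.0 len 8
```

View pics/side1.png

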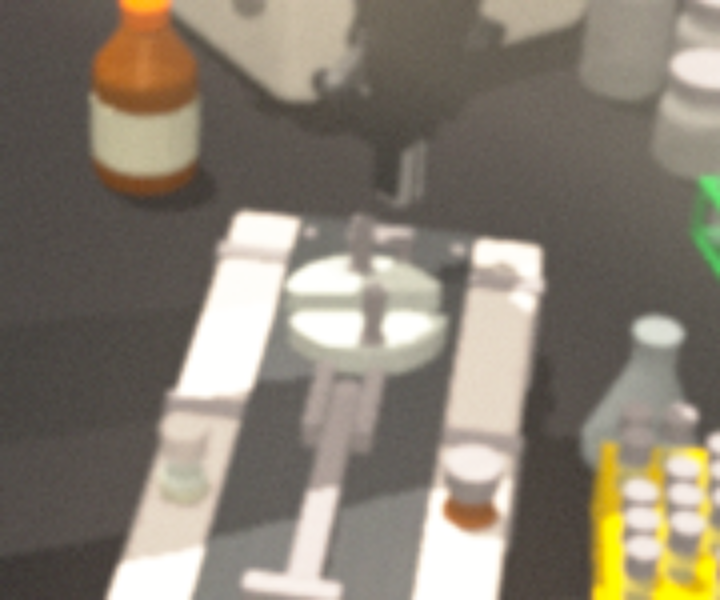

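View pics/top1.png

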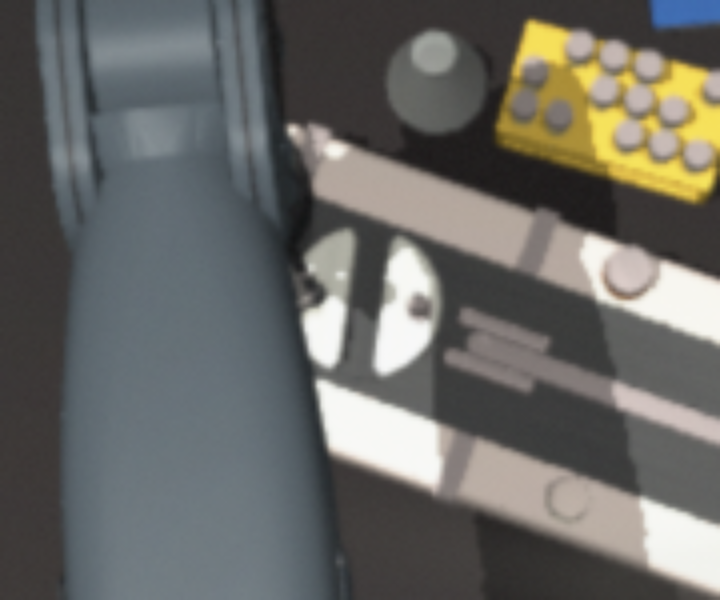

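The side crop shows the fingertip at about (400,200), with the keeper at (395,235) and the near pin at (373,310). In the top view the forearm hides the far edge of the disc. The tip looks higher than reported, so I'll check it.

Run:
```python
from h import *
go((146,-12),106,32.65)
s=arm.sense();c=arm.camera("side");p=proj(c,[*c2w((85,0)),.09])[0].astype(int);o=[p[0]-90,p[1]-75]
for P in (s["position"],[*c2w((149,0)),.094],[*c2w((85,0)),.09]): print(((proj(c,P)[0]-o)*4).round())
go((146,-12),106,32.65)
cv2.imwrite("pics/side2.png",cv2.resize(c["image"][p[1]-75:p[1]+75,p[0]-90:p[0]+90,::-1],None,fx=4,fy=4))
```

```text
t 1.92 case [146.2  -9.4] z 106.0 yaw 32.7 F [ 0.2 -0.4  0.6] | shift [-2.2  1.5  0. ] turn 0.0 len 3
[395. 220.]
[377. 234.]
[362. 303.]
t 1.97 case [146.9 -10.5] z 108.1 yaw 32.7 F [0.5 0.4 0.5] | shift [-1.7  0.2  2.1] turn 0.0 len 3
```

View pics/side2.png

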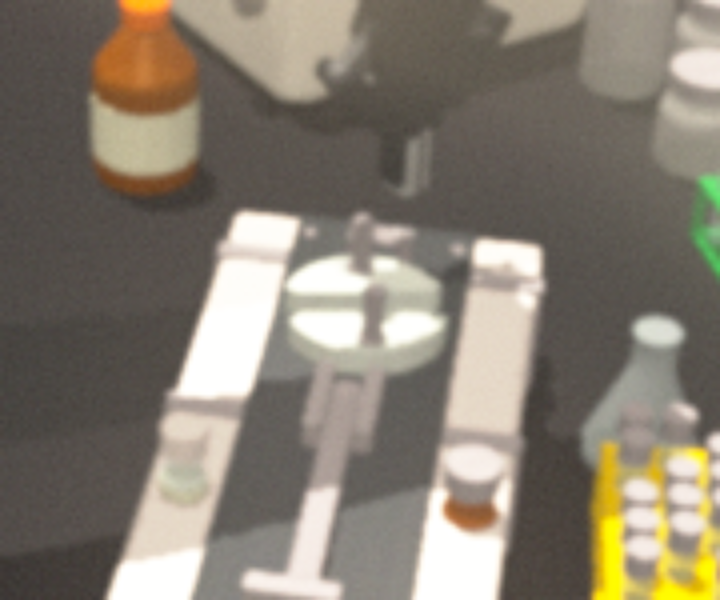

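Run:
```python
from h import *
go((146,-12),106,32.65)
s=arm.sense();c=arm.camera("side");p=proj(c,[*c2w((85,0)),.09])[0].astype(int);o=[p[0]-40,p[1]-60]
im=cv2.resize(c["image"][o[1]:o[1]+80,o[0]:o[0]+100,::-1],None,fx=7,fy=7,interpolation=cv2.INTER_CUBIC)
q=((proj(c,s["position"])[0]-o+.5)*7).astype(int);cv2.circle(im,q.tolist(),4,(0,0,255),1)
cv2.imwrite("pics/side3.png",im)
go((146,-12),106,32.65)
```

```text
t 1.97 case [146.9 -10.5] z 108.1 yaw 32.7 F [0.5 0.4 0.5] | shift [-1.7  0.2  2.1] turn 0.0 len 3
t 2.02 case [147.3 -11.2] z 109.3 yaw 32.7 F [0.2 0.9 0.3] | shift [-1.4 -0.6  3.3] turn 0.0 len 4
```

View pics/side3.png

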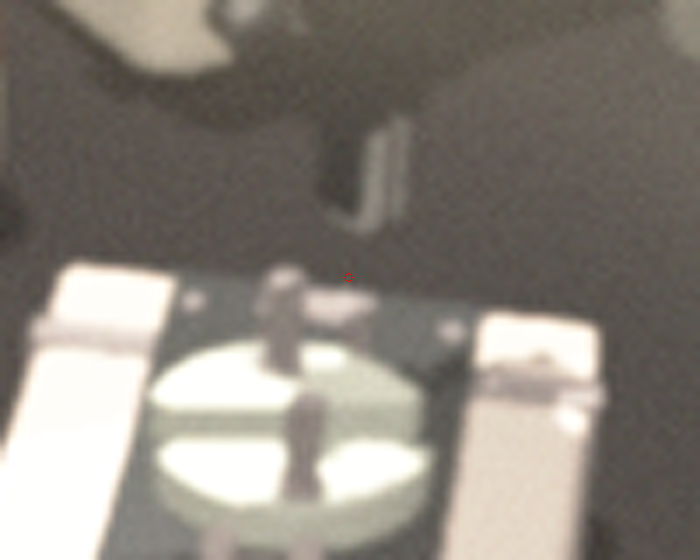

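```bash
python3 -m creep '[[0,0,0,0],[0,0,0,0],[0,0,0,0]]'
python3 - <<'E'
from h import *
go((146,-12),103,32.65)
print(arm.sense()["joint_positions"],arm.sense()["qvel"])
s=arm.sense();c=arm.camera("side");p=proj(c,[*c2w((85,0)),.09])[0].astype(int);o=[p[0]-40,p[1]-60]
im=cv2.resize(c["image"][o[1]:o[1]+80,o[0]:o[0]+100,::-1],None,fx=7,fy=7,interpolation=cv2.INTER_CUBIC)
q=((proj(c,s["position"])[0]-o+.5)*7).astype(int);cv2.circle(im,q.tolist(),4,(0,0,255),1)
cv2.imwrite("pics/side4.png",im)
E
```

```text
time: 2.27
position: [0.6163, 0.1475, 0.109]
ee_rot: [[-0.54, 0.842, 0.003], [0.842, 0.54, 0.0], [-0.001, 0.003, -1.0]]
force: [0.0, 0.0, -0.1]
width: -0.0
t 2.27 case [147.3 -11.1] z 109.0 yaw 32.7 F [ 0.   0.  -0.1] | shift [-1.5 -0.4  6. ] turn 0.0 len 6
[ 7.39843743e+00  1.88549410e+01  1.24960235e+01  8.34618917e+01
 -1.41186702e-03  6.47242586e+01] [-0.07470486  0.257537   -0.68574326 -0.12841189  0.10241934  0.08450843]
```

View pics/side4.png

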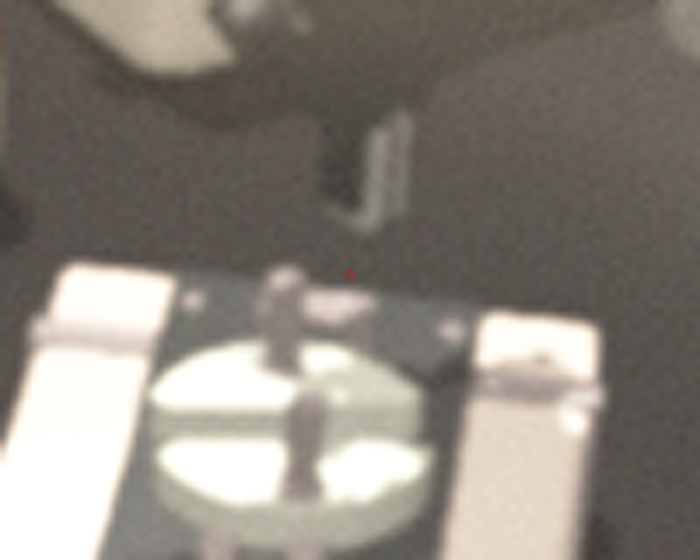

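Run:
```python
from h import *
s=arm.sense();c=arm.camera("side");p=proj(c,[*c2w((85,0)),.09])[0].astype(int);o=[p[0]-40,p[1]-60]
f=lambda P:((proj(c,P)[0]-o+.5)*7).round()
a=np.radians(12.4)
for sg in(1,-1):
  print("pin top",f([*c2w((85+sg*33*np.cos(a),sg*33*np.sin(a))),.122]),"base",f([*c2w((85+sg*33*np.cos(a),sg*33*np.sin(a))),.09]))
for dz in(0,10,19,30):print(dz,f(s["position"]+np.array([0,0,dz/1000])))
im=c["image"][o[1]:o[1]+80,o[0]:o[0]+100,::-1].astype(float)
im=np.clip((im-20)*3,0,255).astype(np.uint8)
cv2.imwrite("pics/side5.png",cv2.resize(im,None,fx=7,fy=7,interpolation=cv2.INTER_CUBIC))
c=arm.camera("top");cv2.imwrite("pics/top5.png",cv2.resize(c["image"][120:250,200:360,::-1],None,fx=4,fy=4))
```

```text
pin top [284. 284.] base [278. 370.]
pin top [304. 403.] base [297. 491.]
0 [350. 276.]
10 [352. 250.]
19 [354. 225.]
30 [356. 195.]
```

View pics/side5.png

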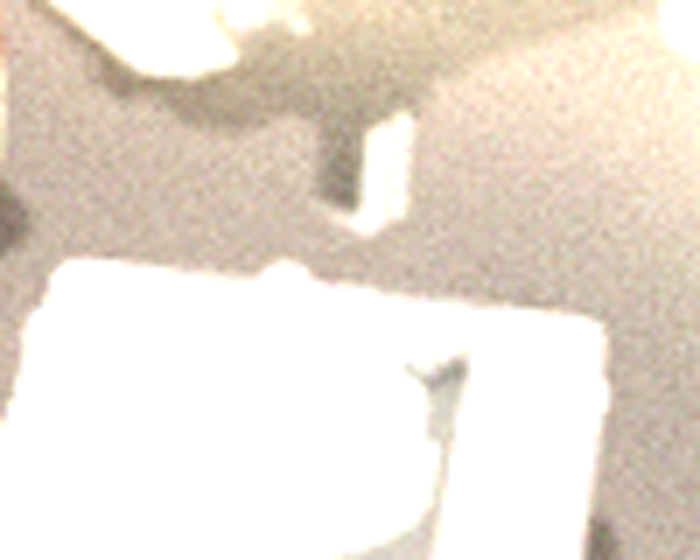

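Run:
```python
from h import *
c=arm.camera("side")
for dz in(0,13,19,30):print(proj(c,[.139,.506,.2105+dz/1000])[0].round(1))
im=cv2.imread("pics/side0.png")[0:100,90:190];cv2.imwrite("pics/s0f.png",cv2.resize(im,None,fx=6,fy=6,interpolation=cv2.INTER_CUBIC))
```

```text
[146.5  85.9]
[145.7  80.9]
[145.3  78.6]
[144.5  74.3]
```

View pics/s0f.png

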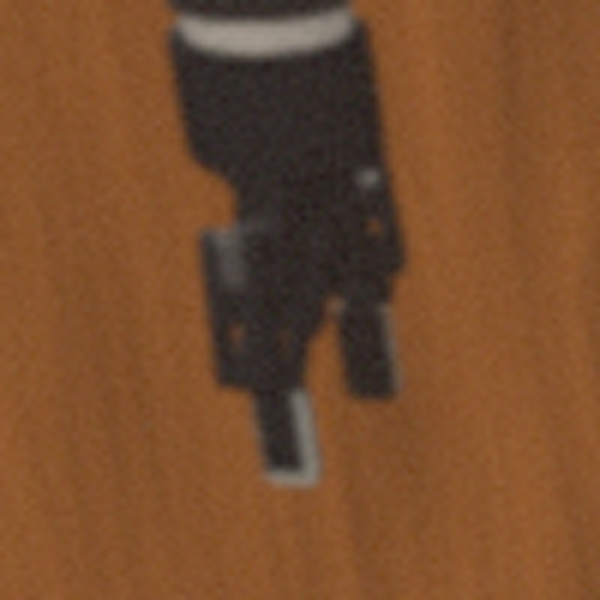

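View pics/top5.png

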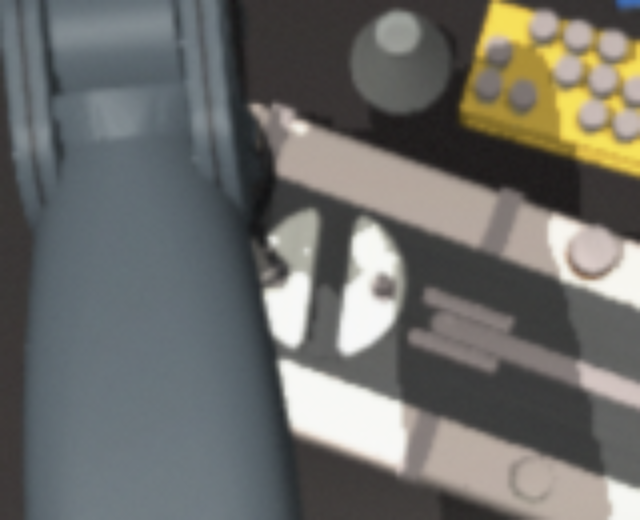

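The camera agrees with the pins to about 1 px. The fingertips, however, look 15 to 20 mm higher than the reported TCP, both now and in the start picture. A reported z of about 96 works either way: it clears the keeper and still overlaps the pins.

```bash
python3 -m creep '[[0,0,6,0],[0,0,13,0],[0,0,13,0],[0,0,13,0]]'
python3 - <<'E'
from h import *
go((146,-12),96,32.65)
s=arm.sense();c=arm.camera("side");p=proj(c,[*c2w((85,0)),.09])[0].astype(int);o=[p[0]-40,p[1]-60]
f=lambda P:((proj(c,P)[0]-o+.5)*7).round()
im=cv2.resize(c["image"][o[1]:o[1]+80,o[0]:o[0]+100,::-1],None,fx=7,fy=7,interpolation=cv2.INTER_CUBIC)
cv2.circle(im,f(s["position"]).astype(int).tolist(),4,(0,0,255),1)
cv2.imwrite("pics/side6.png",im)
E
```

```text
time: 2.8
position: [0.6143, 0.147, 0.0925]
ee_rot: [[-0.54, 0.842, -0.003], [0.842, 0.54, -0.0], [0.001, -0.003, -1.0]]
force: [0.1, 0.7, 0.6]
width: -0.0004
t 2.8 case [146.1  -9.3] z 92.5 yaw 32.7 F [0.1 0.7 0.6] | shift [-2.2  1.6 -3.5] turn 0.0 len 4
```

View pics/side6.png

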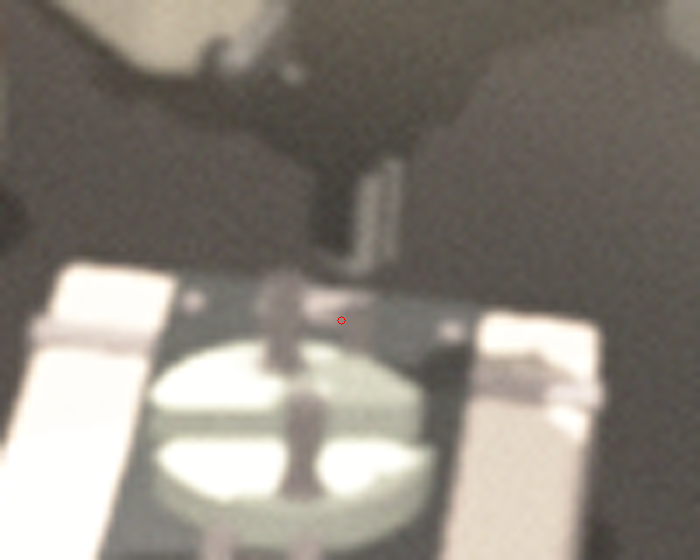

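The fingertip is at (350,270) in the crop while the reported TCP projects to (341,320). The real tips are therefore about 19 mm above the reported TCP, and there is no contact force. I'll go a little lower and push along the chord.

```bash
python3 -m creep '[[-2,0,6,0],[-2,-8,8,0],[-2,-18,8,0],[-2,-28,8,0],[-2,-34,8,0]]'
python3 - <<'E'
from h import *
go((103,22.6),88,32.65)
s=arm.sense();c=arm.camera("side");p=proj(c,[*c2w((85,0)),.09])[0].astype(int);o=[p[0]-40,p[1]-60]
f=lambda P:((proj(c,P)[0]-o+.5)*7).round()
im=cv2.resize(c["image"][o[1]:o[1]+80,o[0]:o[0]+100,::-1],None,fx=7,fy=7,interpolation=cv2.INTER_CUBIC)
cv2.circle(im,f(s["position"]).astype(int).tolist(),4,(0,0,255),1)
cv2.imwrite("pics/side7.png",im)
E
```

```text
time: 3.27
position: [0.5886, 0.1299, 0.0863]
ee_rot: [[-0.541, 0.841, 0.003], [0.841, 0.541, 0.006], [0.004, 0.006, -1.0]]
force: [2.4, 4.9, -0.5]
width: -0.0002
t 3.27 case [121.8   9.6] z 86.3 yaw 32.7 F [ 2.4  4.9 -0.5] | shift [ -1.6 -22.8  -1.8] turn 0.1 len 23
```

View pics/side7.png

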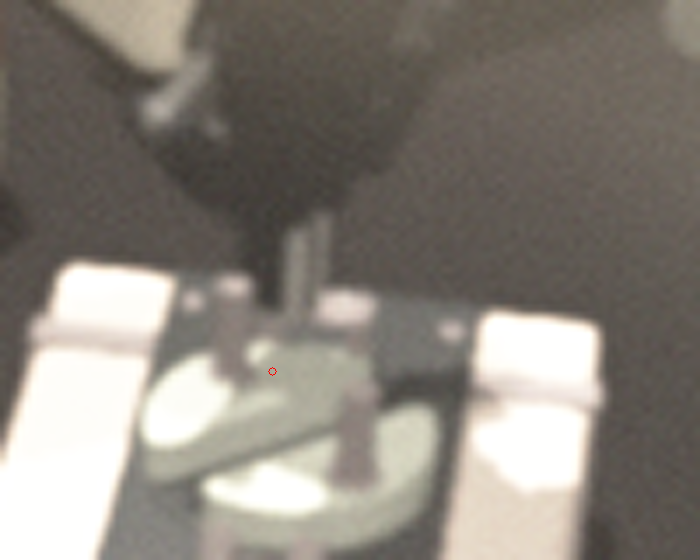

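The finger is pushing the far pin, now at about (232,320), and the disc is turning counter-clockwise. I'll continue.

```bash
python3 -m creep '[[-1,-6,0,0],[-1,-12,0,0],[-1,-18,0,0],[-1,-18,0,0]]'
cat > look.py <<'E'
from h import *
import sys
n=sys.argv[1];go((103,22.6),88,32.65)
s=arm.sense();c=arm.camera("side");p=proj(c,[*c2w((85,0)),.09])[0].astype(int);o=[p[0]-40,p[1]-60]
f=lambda P:((proj(c,P)[0]-o+.5)*7).round()
im=cv2.resize(c["image"][o[1]:o[1]+80,o[0]:o[0]+100,::-1],None,fx=7,fy=7,interpolation=cv2.INTER_CUBIC)
cv2.imwrite(f"pics/{n}.png",im)
print("pins at target:",f([*c2w((85,33)),.122]),f([*c2w((85,-33)),.122]))
E
python3 look.py side8
```

```text
time: 3.65
position: [0.5728, 0.1151, 0.0863]
ee_rot: [[-0.539, 0.842, 0.0], [0.842, 0.539, -0.002], [-0.002, -0.001, -1.0]]
force: [1.9, 0.6, -0.2]
width: 0.0001
t 3.65 case [102.7  19.9] z 86.3 yaw 32.6 F [ 1.9  0.6 -0.2] | shift [ 2.3 -1.5 -1.7] turn -0.0 len 3
pins at target: [187. 330.] [402. 355.]
```

View pics/side8.png

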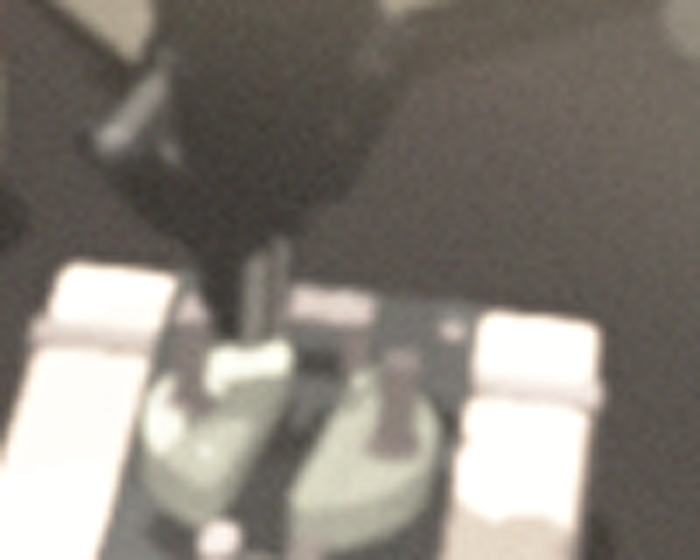

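Run:
```python
from h import *
c=arm.camera("side");p=proj(c,[*c2w((85,0)),.09])[0].astype(int);o=[p[0]-40,p[1]-60]
f=lambda P:((proj(c,P)[0]-o+.5)*7).round()
for a in(2.6,2.7,2.8,2.9,3.0,3.1416):
  q=[33*np.sin(a),-33*np.cos(a)]
  print(a,[f([*c2w((85+s*q[0],s*q[1])),z]) for s in(1,-1) for z in(.122,.09)])
```

```text
2.6 [array([210., 302.]), array([205., 388.]), array([380., 384.]), array([372., 471.])]
2.7 [array([204., 306.]), array([199., 393.]), array([386., 379.]), array([379., 466.])]
2.8 [array([198., 311.]), array([193., 398.]), array([392., 374.]), array([384., 461.])]
2.9 [array([194., 316.]), array([189., 403.]), array([396., 369.]), array([388., 456.])]
3.0 [array([190., 322.]), array([185., 408.]), array([399., 363.]), array([391., 450.])]
3.1416 [array([187., 330.]), array([182., 416.]), array([402., 355.]), array([394., 442.])]
```

The pin bases are at about (190,408) and (392,452), which puts the disc near 2.95 rad. About 5 mm more is needed.

```bash
python3 -m creep '[[0,-3,0,0],[0,-6,0,0],[0,-6,0,0]]'; python3 look.py side9
```

```text
time: 4.0
position: [0.569, 0.1126, 0.0864]
ee_rot: [[-0.539, 0.842, 0.002], [0.842, 0.539, -0.001], [-0.002, 0.001, -1.0]]
force: [2.9, -0.9, 0.2]
width: -0.0002
t 4.0 case [99.2 22.7] z 86.4 yaw 32.6 F [ 2.9 -0.9  0.2] | shift [ 2.3  3.  -1.6] turn -0.0 len 4
pins at target: [187. 330.] [402. 355.]
```

View pics/side9.png

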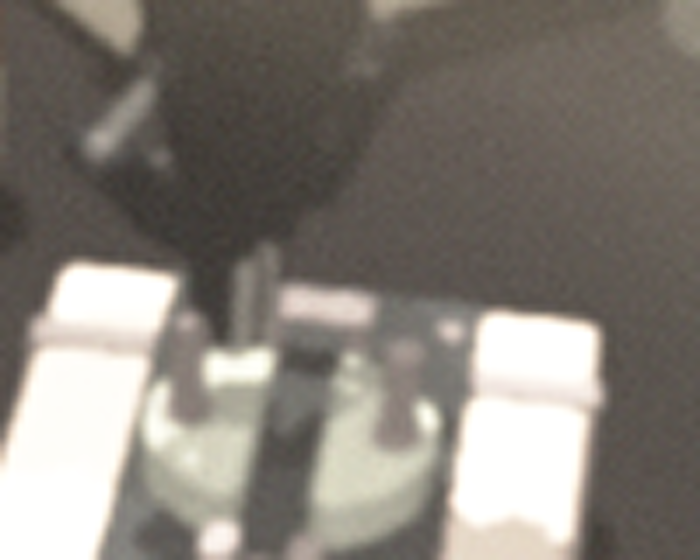

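The slot edges now run along the case axis and the pin bases, at (190,415) and (395,442), match about 3.14. I'll back off, lift and go behind the cross head.

```bash
python3 -m creep '[[0,10,0,0],[0,18,-20,0],[0,18,-55,0],[0,18,-65,0],[0,18,-65,0]]'; python3 -c "
from h import *
go((-220,0),150,71.45)"
```

```text
time: 4.47
position: [0.5849, 0.1234, 0.1554]
ee_rot: [[-0.54, 0.842, 0.006], [0.842, 0.54, 0.001], [-0.003, 0.005, -1.0]]
force: [-0.3, -0.3, 0.6]
width: 0.0
t 4.47 case [114.4  11. ] z 155.4 yaw 32.7 F [-0.3 -0.3  0.6] | shift [-218.  -253.8    4.7] turn -38.8 len 335
```

```bash
python3 -m creep '[[-25,-29,0,-7],[-50,-58,0,-14],[-75,-87,0,-21],[-100,-116,0,-28],[-125,-145,0,-35]]'; python3 -c "
from h import *
go((-220,0),150,71.45)"
```

```text
time: 4.88
position: [0.5276, -0.0576, 0.1493]
ee_rot: [[-0.919, 0.395, -0.004], [0.395, 0.919, 0.001], [0.004, -0.001, -1.0]]
force: [0.9, 0.3, -0.4]
width: -0.0003
t 4.88 case [-75.5   7.8] z 149.3 yaw 66.7 F [ 0.9  0.3 -0.4] | shift [ -19.7 -143.4   -0.7] turn -4.7 len 145
```

```bash
python3 -m creep '[[-5,-36,0,-4],[-10,-72,0,-4],[-15,-108,0,-4],[-20,-144,0,-4],[-20,-144,0,-4]]'
python3 - <<'E'
from h import *
go((-220,0),70,71.45)
c=arm.camera("top");cv2.imwrite("pics/top10.png",cv2.resize(c["image"][135:275,220:415,::-1],None,fx=4,fy=4,interpolation=cv2.INTER_CUBIC))
c=arm.camera("side");cv2.imwrite("pics/side10.png",cv2.resize(c["image"][180:330,250:410,::-1],None,fx=4,fy=4,interpolation=cv2.INTER_CUBIC))
go((-220,0),70,71.45)
E
```

```text
time: 5.3
position: [0.4873, -0.2019, 0.1492]
ee_rot: [[-0.939, 0.343, -0.004], [0.343, 0.939, -0.002], [0.003, -0.003, -1.0]]
force: [0.8, -0.5, -0.3]
width: -0.0001
t 5.3 case [-2.25e+02  1.00e-01] z 149.2 yaw 69.9 F [ 0.8 -0.5 -0.3] | shift [-0.3  5.2 79.2] turn -1.5 len 79
t 5.4 case [-2.201e+02  2.000e-01] z 149.5 yaw 70.2 F [-0.1 -0.2  0.5] | shift [-0.5  0.  79.5] turn -1.3 len 79
```

View pics/top10.png

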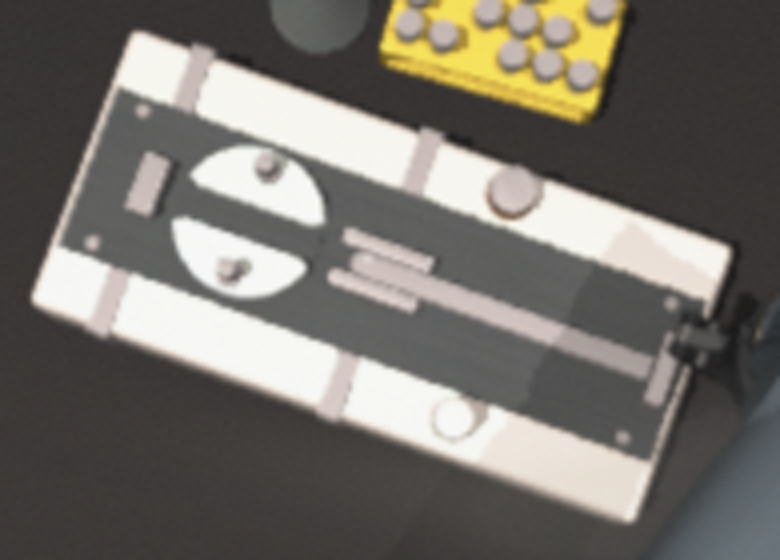

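View pics/side10.png

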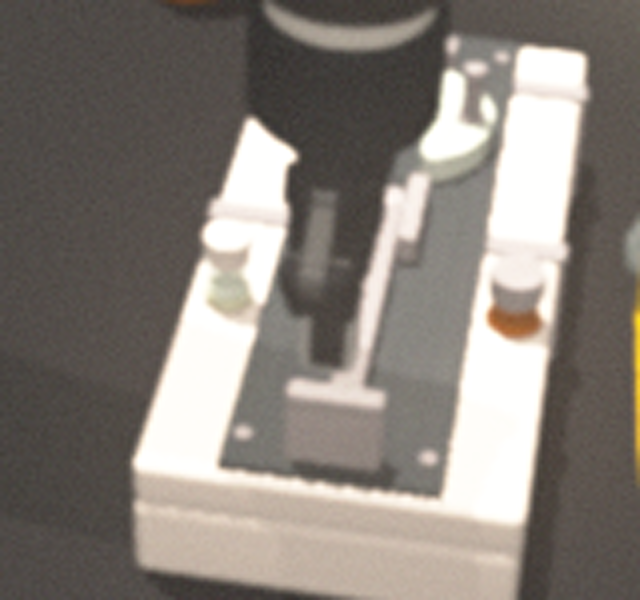

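The top view shows the slot in line with the bar (slot edges 18 to 19°, case axis 19.7°). I'll triangulate the fingertip before descending (side crop (328,365), top crop about (700,340)).

Run:
```python
from h import *
ct=arm.camera("top");cs=arm.camera("side")
for z in(.15,.16,.17,.18):print(z,"top",w2c(ray(ct,[394.5,219.5],z)[0]).round(1),"side",w2c(ray(cs,[332,271],z)[0]).round(1))
go((-220,0),70,71.45)
for n,c,o in(("top11",ct,(350,180)),("side11",cs,(290,220))):
  im=c["image"][o[1]:o[1]+80,o[0]:o[0]+80,::-1]
  im=cv2.resize(np.clip(im.astype(float)*1.8,0,255).astype(np.uint8),None,fx=7,fy=7,interpolation=cv2.INTER_CUBIC)
  for z in(0,.019):
    cv2.circle(im,((proj(c,np.array(arm.sense()["position"])+[0,0,z])[0]-o+.5)*7).astype(int).tolist(),4,(0,0,255) if z==0 else (0,255,0),1)
  cv2.imwrite(f"pics/{n}.png",im)
```

```text
0.15 top [-186.3  -18.2] side [-198.7    1.1]
0.16 top [-185.3  -16.9] side [-210.1   -0.3]
0.17 top [-184.3  -15.5] side [-221.6   -1.7]
0.18 top [-183.3  -14.2] side [-233.1   -3.1]
t 5.5 case [-2.183e+02 -2.000e-01] z 150.0 yaw 70.4 F [-0.9  0.5 -0.2] | shift [-0.  -1.8 80. ] turn -1.1 len 80
```

View pics/top11.png

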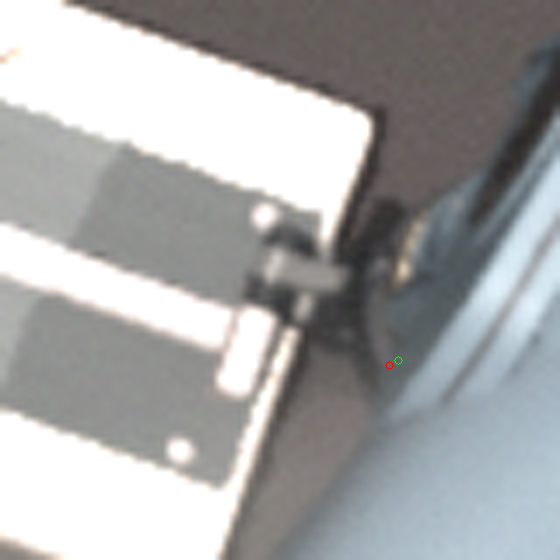

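View pics/side11.png

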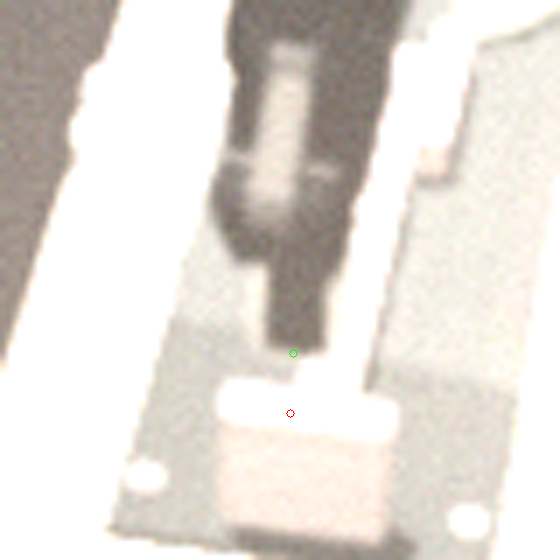

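The side view agrees with a tip 19 mm above the reported TCP, directly over it in x and y. I'll descend to a reported z of 66, which puts the tips about 11 mm over the plate, behind the head.

```bash
python3 -m creep '[[0,0,25,-1],[0,0,55,-1],[0,0,76,-1],[0,0,84,-1],[0,0,84,-1]]'
python3 - <<'E'
from h import *
go((-220,0),66,71.45)
cs=arm.camera("side");cv2.imwrite("pics/side12.png",cv2.resize(cs["image"][210:340,270:430,::-1],None,fx=5,fy=4.5))
go((-220,0),66,71.45)
E
```

```text
time: 5.92
position: [0.4885, -0.1939, 0.0639]
ee_rot: [[-0.948, 0.317, -0.006], [0.317, 0.948, 0.003], [0.007, 0.001, -1.0]]
force: [-0.1, 0.2, -1.0]
width: -0.0001
t 5.92 case [-217.1    1.5] z 63.9 yaw 71.5 F [-0.1  0.2 -1. ] | shift [-1.5 -2.9 -2.1] turn 0.0 len 4
t 5.97 case [-2.176e+02 -1.000e-01] z 66.1 yaw 71.5 F [-0.5  0.6  0.3] | shift [ 0.1 -2.4  0.1] turn 0.0 len 2
```

View pics/side12.png

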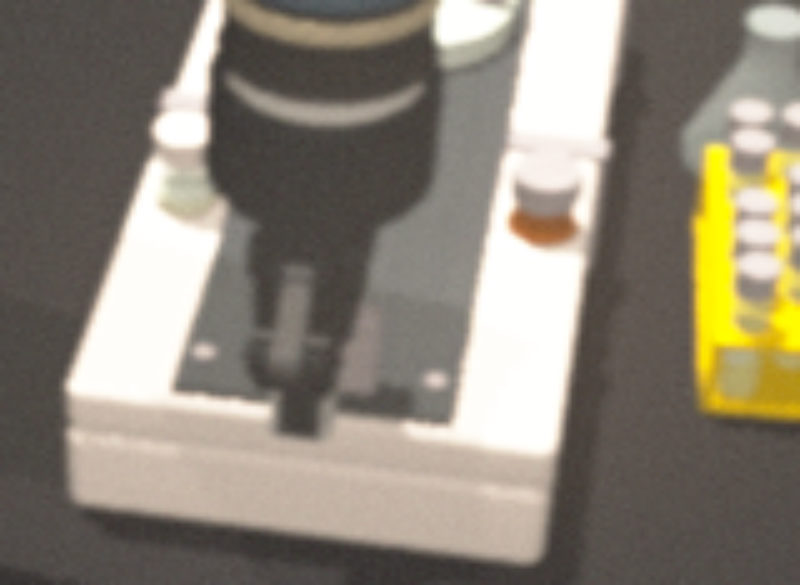

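```bash
python3 -m creep '[[0,10,0,0],[0,20,0,0],[0,27,0,0],[0,34,0,0],[0,41,0,0]]'; python3 -c "
from h import *
go((-50,0),66,71.45)"
```

```text
time: 6.38
position: [0.5051, -0.1586, 0.0692]
ee_rot: [[-0.948, 0.32, 0.003], [0.32, 0.948, -0.004], [-0.004, -0.003, -1.0]]
force: [-1.3, -3.1, 3.3]
width: 0.0001
t 6.38 case [-178.3   -2.9] z 69.2 yaw 71.4 F [-1.3 -3.1  3.3] | shift [  3.1 128.3   2.8] turn -0.1 len 128
```

```bash
python3 -m creep '[[1,8,1,0],[2,16,1,0],[2,24,1,0],[2,32,1,0],[2,40,1,0]]'
python3 - <<'E'
from h import *
go((-50,0),66,71.45)
c=arm.camera("top");cv2.imwrite("pics/top13.png",cv2.resize(c["image"][135:275,220:415,::-1],None,fx=4,fy=4,interpolation=cv2.INTER_CUBIC))
go((-50,0),66,71.45)
E
```

```text
time: 6.8
position: [0.5146, -0.1187, 0.0661]
ee_rot: [[-0.948, 0.32, -0.0], [0.32, 0.948, -0.0], [0.0, -0.001, -1.0]]
force: [-1.9, -3.9, 3.3]
width: -0.0001
t 6.8 case [-137.5    0.6] z 66.1 yaw 71.4 F [-1.9 -3.9  3.3] | shift [-0.5 87.5  0.1] turn -0.1 len 87
t 6.85 case [-135.4    0.9] z 65.9 yaw 71.4 F [ 0.6 -0.1  0.5] | shift [-0.9 85.4  0.1] turn -0.0 len 85
```

View pics/top13.png

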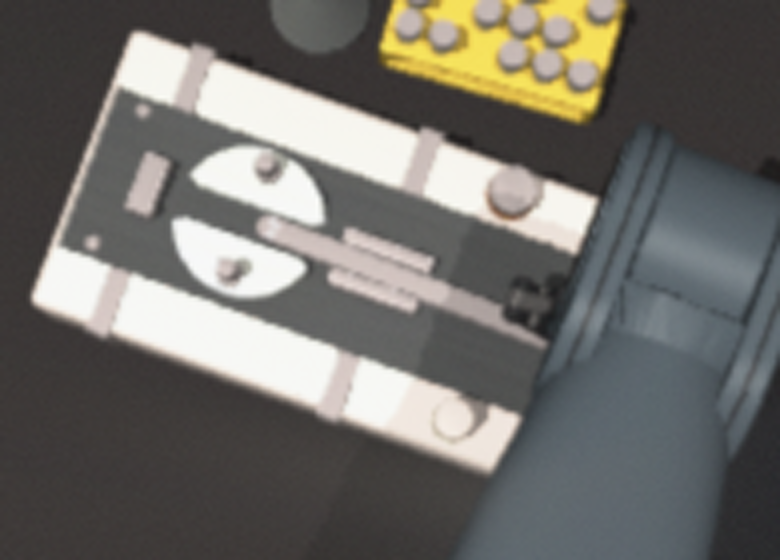

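The bar's nose, at crop (265,226), is well inside the slot and the disc is still aligned. I'll keep pushing.

```bash
python3 -m creep '[[0,8,0,0],[0,16,0,0],[0,24,0,0],[0,32,0,0],[0,40,0,0]]'; python3 -c "
from h import *
go((-50,0),66,71.45)"
```

```text
time: 7.27
position: [0.5276, -0.0811, 0.0659]
ee_rot: [[-0.947, 0.32, -0.0], [0.32, 0.947, -0.001], [-0.0, -0.001, -1.0]]
force: [-0.1, -5.2, 1.3]
width: 0.0
t 7.27 case [-97.6   0.4] z 65.9 yaw 71.3 F [-0.1 -5.2  1.3] | shift [-0.3 47.6 -0.1] turn -0.1 len 48
```

```bash
python3 -m creep '[[0,8,0,0],[0,16,0,0],[0,24,0,0],[0,30,0,0],[0,34,0,0]]'; python3 -c "
from h import *
go((-50,0),66,71.45)"
```

```text
time: 7.68
position: [0.5392, -0.0487, 0.0662]
ee_rot: [[-0.948, 0.319, 0.001], [0.319, 0.948, -0.001], [-0.002, -0.0, -1.0]]
force: [0.9, -5.0, 2.0]
width: 0.0004
t 7.68 case [-63.3  -0.3] z 66.2 yaw 71.4 F [ 0.9 -5.   2. ] | shift [ 0.3 13.3  0.2] turn -0.1 len 13
```

```bash
python3 -m creep '[[0,4,0,0],[0,8,0,0],[0,12,0,0],[0,14,0,0],[0,14,0,0]]'; python3 -c "
from h import *
go((-50,0),66,71.45)"
```

```text
time: 8.1
position: [0.542, -0.0407, 0.0665]
ee_rot: [[-0.947, 0.322, -0.002], [0.322, 0.947, -0.011], [-0.002, -0.012, -1.0]]
force: [-2.4, -15.1, 3.5]
width: 0.0
t 8.1 case [-54.8  -0.5] z 66.5 yaw 71.2 F [ -2.4 -15.1   3.5] | shift [0.5 4.8 0.4] turn -0.2 len 5
```

```bash
cat > l2.py <<'E'
from h import *
import sys
k=sys.argv[1]
go((-50,0),66,71.45)
c=arm.camera("top");cv2.imwrite(f"pics/top{k}.png",cv2.resize(c["image"][135:275,220:415,::-1],None,fx=4,fy=4,interpolation=cv2.INTER_CUBIC))
c=arm.camera("side");cv2.imwrite(f"pics/side{k}.png",cv2.resize(c["image"][180:300,280:410,::-1],None,fx=5,fy=5,interpolation=cv2.INTER_CUBIC))
go((-50,0),66,71.45)
E
python3 l2.py 14
```

```text
t 8.1 case [-54.8  -0.5] z 66.5 yaw 71.2 F [ -2.4 -15.1   3.5] | shift [0.5 4.8 0.4] turn -0.2 len 5
t 8.2 case [-54.8  -0.5] z 66.5 yaw 71.2 F [ -1.3 -14.1   2.9] | shift [0.5 4.8 0.4] turn -0.3 len 5
```

View pics/top14.png

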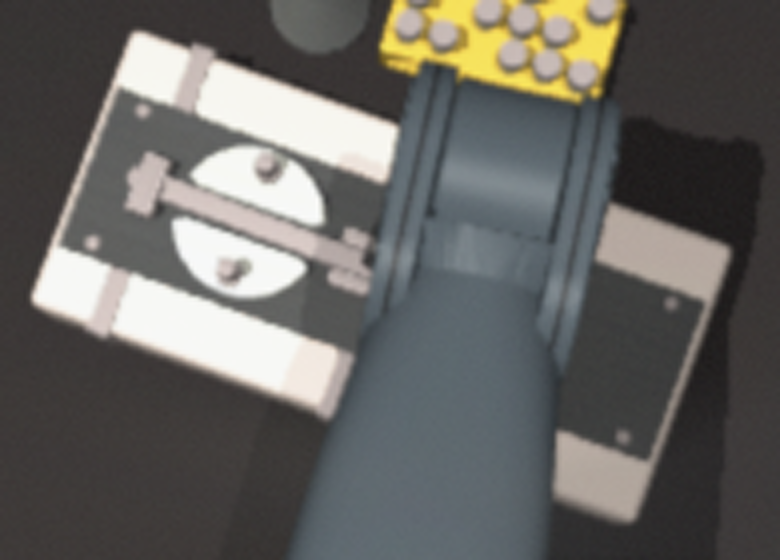

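View pics/side14.png

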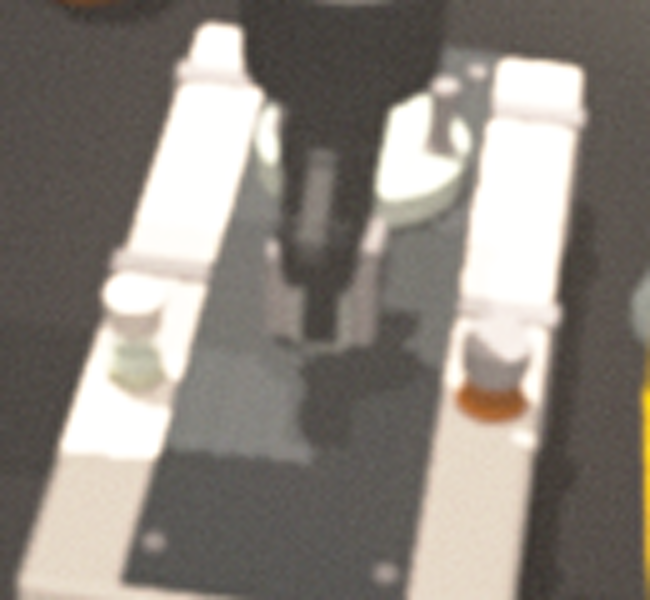

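The nose shows beyond the keeper at top crop (133,188), and the force rise says the head is against the rails. I'll back away, lift and check.

```bash
python3 -m creep '[[0,-12,0,0],[0,-25,0,0],[0,-40,-10,0],[0,-50,-40,0],[0,-60,-75,0]]'; python3 -m creep '[[25,-30,-5,0],[50,-60,-5,0],[75,-90,-5,0],[100,-120,-5,0],[125,-150,-5,0]]';  python3 -m creep '[[0,-30,0,0],[0,-60,0,0],[0,-60,0,0],[0,-60,0,0]]'; python3 l2.py 15
```

```text
time: 8.62
position: [0.52, -0.0912, 0.1377]
ee_rot: [[-0.948, 0.319, -0.008], [0.319, 0.948, 0.006], [0.01, 0.003, -1.0]]
force: [0.0, -0.3, 0.1]
width: 0.0
time: 9.03
position: [0.3556, -0.1941, 0.1454]
ee_rot: [[-0.948, 0.318, 0.001], [0.318, 0.948, 0.003], [0.0, 0.003, -1.0]]
force: [0.3, -1.2, 0.4]
width: 0.0
time: 9.37
position: [0.3373, -0.2516, 0.1454]
ee_rot: [[-0.947, 0.322, 0.0], [0.322, 0.947, 0.003], [0.001, 0.003, -1.0]]
force: [-0.1, 0.6, 0.7]
width: 0.0001
t 9.37 case [-319.9  126.6] z 145.4 yaw 71.2 F [-0.1  0.6  0.7] | shift [-125.4  270.2   80.2] turn -0.3 len 308
t 9.47 case [-318.7  126.2] z 145.6 yaw 71.4 F [-0.5 -0.8  0.2] | shift [-126.   268.7   80.2] turn -0.1 len 307
```

View pics/top15.png

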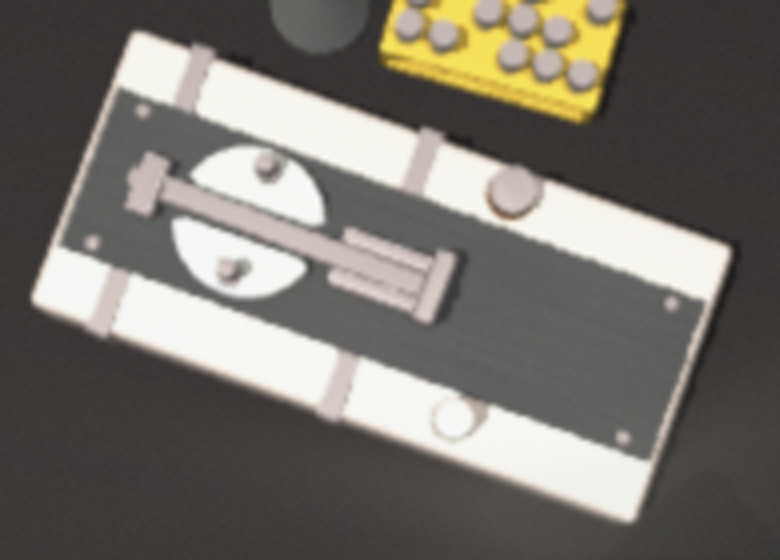

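View pics/side15.png

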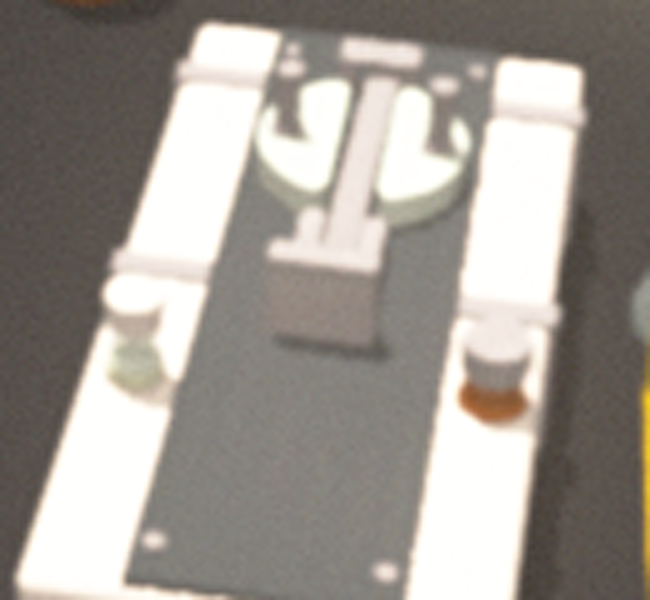

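The top crop shows the head touching the rails at about (440,285) and the nose past the keeper at (133,188). The pot and vial stand where they were. A quick numeric check, then I hand in.

Run:
```python
from h import *
c=arm.camera("top")
px=lambda u,v:[220+u/4-.5,135+v/4-.5]
print("head centre top (home -33):",w2c(ray(c,px(437,286),.114)[0]).round(1))
print("nose tip (home 163):",w2c(ray(c,px(128,187),.08)[0]).round(1))
a=ray(c,[px(190,180),px(325,225),px(175,218),px(308,265)],.09)[:,:2]
for i in(0,2):
  d=a[i]-a[i+1];print("slot off rad",(np.arctan2(d[1],d[0])-TH).round(3))
print(arm.finish_job())
```

```text
head centre top (home -33): [-34.2  -0.2]
nose tip (home 163): [161.7   3.2]
slot off rad 0.026
slot off rad 0.008
the job is handed in; nothing more can be done
None
```

I turned the disc about 1.36 rad by one pin with the closed fingertips, until the slot lined up with the bar at about 3.14 rad. I then pushed the bar by its cross head through the slot and under the keeper until it stopped against the guide rails at about 15 N. After that I backed the gripper clear of everything and handed the job in at about 9.5 s. The hand-in reports no verdict.

**Last checks:**
- **Cross head:** its centre measured at case x = -34.2 mm (home is -33), and it touches the rails in the picture.
- **Nose:** it stands beyond the keeper at x ≈ 162 mm (home is 163). It read y ≈ 3 mm, inside the 6 mm allowed; I put that down to a rough pixel pick.
- **Slot:** within about 0.03 rad of the bar.
- **Bystanders:** the vial, pot, rack and flask look unmoved in the last close pictures. I did not recheck the media bottle, tip box and beaker there, but the arm did not go near them.

**What disagreed:** in the pictures the fingertips ended about 19 mm short of the reported TCP. I allowed for this when choosing heights, and the contacts happened as expected.

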